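# Corner check of a sprung parcel scale

### The arm

A 7-joint arm with a two-finger parallel gripper is mounted at the origin on the work surface. World frame = base frame: x ahead of the robot, y to its left, z up, the work surface at z = 0. Lengths are in m, angles in degrees, forces in N, time in s.
With the tool pointing down it reaches from about 0.425 to 0.875 m from the base axis. Payload 4.7 kg.
Tool frame: the origin (TCP) lies on the front face of the gripper's body, between the roots of the fingers; the fingertips stand 70 mm ahead of it and the grasp point (between the pads) lies 51 mm ahead of it (tip_extent is the distance from the TCP to the fingertips, in m); z points along the fingers, y is the direction in which the jaws open and shut (so a half turn about z gives the same grasp; the last joint's range is limited). The gripper opens to 87 mm and grips with 3 to 60 N. Pads are 19 mm wide; open, the fingers measure 117 mm over their backs; the gripper's body (75 mm by 190 mm) begins 51 mm behind the grasp point.
Start: joints at [75.693, 18.392, -4.016, 83.108, 1.295, 78.541, -3.26], TCP at [0.169, -0.628, 0.292] pointing down, gripper open.
Joint ranges: [-163.93, 163.93], [-17.29, 119.83], [-79.2, 71.16], [3.27, 140.29], [-89.18, 269.18], [5.43, 117.66], [-154.24, 154.24]. Speed limits (degrees/s): [147.25, 147.25, 180, 180, 180, 180, 180].

### API

Orientations are given as [roll, pitch, yaw] about the fixed x, y, z axes, in that order (R = Rz(yaw) Ry(pitch) Rx(roll)).
In Python, from cell import * gives the robot as it stands.
- The arm moves only by the tool carry_out, never from a script. Its argument "increments" is text: rows parted by semicolons, each of 7 numbers parted by spaces: the opening, from 0 (shut) to 1 (fully open), then the shift along the tool's x, y, z in m, then the turn, a rotation vector about the tool's x, y, z in degrees. A call has 1 to 20 rows; each row shifts and turns the pose as measured when the row begins, along the tool's axes as they then stand; what a row does not reach is not made up. A row lasts 1/8 s, in which the tool goes at most 62.5 mm and 10.7 degrees, less where a joint would pass 70% of its speed; a pose out of reach is approached as far as the arm can. A call is refused whole if a number of a shift passes 0.0625 or a number of a turn 10.7, either way. A call with a gripper value outside its range is refused whole. The fingers move at their own pace and stop on an object; "force" is the grip in N (left out, the last holds). Time passes only in rows, so rows that do not move let the fingers close. It gives the time, the measured TCP pose, the force and the opening at its end, in the units of the state.
- get_obs(): the state, without advancing time (a new reading comes with each control period).
- read_camera(name): name is "side" or "top"; returns a dict with "img" (480x640x3 uint8, blue, green, red), "fx", "fy", "cx", "cy" (pixels), "world_from_camera" (4x4, takes a point from camera to world coordinates). Camera axes: x right, y down, z forward; pixel columns grow to the right and rows downward; lengths in m; the calibration is good to about 2 mm. A picture is of the moment at which its call begins. There is no depth.
- sign_off(): hands the job in, once; it reports no verdict.
Trained networks look in a picture, given as the dict that the camera call returned (one of the last four; its "shot" number tells which), for a name from the list of things; names that differ only in an ending like _2 or _b are one class to them, and where a whole thing is asked for, a point or a joint stands for the part that bears it (a point fixed in the world has none). Each returns a list of dicts, best first, with "confidence" (0 to 1); they miss things now and then, are a little off and sometimes report something else, mostly with a low value. They report only what shows in the picture. A call takes as long as a camera call.
- masks_of(target, picture): "pixels" (480x640 bool, what is visible of it) and "bbox" ([left, top, right, bottom] in pixels, round what is visible of it).
The state is a dict: "time_s": time; "qpos": joint angles; "joint_velocities": joint speeds; "effort": joint torques, N m; "tool_pos": TCP position; "tool_rot": TCP orientation; "force": force on the tool from outside, world axes, zero at the start; "wrist_torque": the same for the moment, N m; "grip_width": finger opening in m.
Only numpy, scipy, OpenCV 4.12 (cv2) and the standard library are available. Lean on these libraries where they do the work, as an engineer would, in place of code of your own. Each camera call takes 0.05 s, during which the arm holds its last target.

### The job

Check the corner springs of the parcel scale with the fingertips: press down the pad on the plate's far left corner (left as the robot sees it) until that corner's pointer is level with the marker on its board, not well past it, hold it there for a second, then let it spring back up to zero. Then do the same at the far right corner. Press only one corner at a time, do not lift or grip anything, and leave the markers and the things around the scale where they are.

Things in the scene. Friction and masses are not known exactly. Their poses are not given: they have to be found in the camera images.
- scale: the parcel scale, fixed to the table, low and grey: base 250 x 400 x 20 mm. Origin: centre of its underside, on the table. Its x points away from the robot (turned up to 0.3 rad), y to the left as the robot sees it, z up
- plate: its flat aluminium weighing plate, 205 x 240 mm, 9 mm thick, level at rest with its upper face 82 mm above the table. It tilts both ways about a pivot 90 mm on the robot's side of the scale's origin (this body's origin, 72 mm above the table) and is carried by springs under its two far corners. It cannot be taken off
- pad_left (a point): centre of the upper face of the round black rubber pad (32 mm across, 3 mm thick) on the plate's far left corner: where to press. At rest 85 mm above the table; 70 mm beyond the scale's origin and 95 mm to its left. It moves with the plate. Pressing here lowers this corner against about 0.4 N per mm (about 11 N for the lowest marker), the other pointer hardly moves, and it springs back when let go
- pointer_left (a point): tip of the thin steel pointer that sticks out to the left from the plate's far left corner, 56 mm to the left of the pad's centre, in front (far side) of an upright white reading board (58 mm wide, its top 112 mm above the table). Pressing the pad by 8 mm lowers the pointer by about 10 mm
- zero_left (a point): long zero line at the top of the left reading board's graduations (every 5 mm), 82 mm above the table: the left pointer's tip is level with it when the plate is free
- marker_left (a point): inner tip, at mid-height, of the steel marker slide on the left reading board, just to the left of the pointer's tip; the slide is 10 mm high and 26 mm wide, and stiff. Set 14 to 34 mm below the zero line, each board on its own. Its z is up: when the pointer's tip is at its height the pointer has reached the marker
- pad_right (a point): centre of the upper face of the round black rubber pad (32 mm across, 3 mm thick) on the plate's far right corner: where to press. At rest 85 mm above the table; 70 mm beyond the scale's origin and 95 mm to its right. It moves with the plate. Pressing here lowers this corner against about 0.4 N per mm (about 11 N for the lowest marker), the other pointer hardly moves, and it springs back when let go
- pointer_right (a point): tip of the thin steel pointer that sticks out to the right from the plate's far right corner, 56 mm to the right of the pad's centre, in front (far side) of an upright white reading board (58 mm wide, its top 112 mm above the table). Pressing the pad by 8 mm lowers the pointer by about 10 mm
- zero_right (a point): long zero line at the top of the right reading board's graduations (every 5 mm), 82 mm above the table: the right pointer's tip is level with it when the plate is free
- marker_right (a point): inner tip, at mid-height, of the steel marker slide on the right reading board, just to the right of the pointer's tip; the slide is 10 mm high and 26 mm wide, and stiff. Set 14 to 34 mm below the zero line, each board on its own. Its z is up: when the pointer's tip is at its height the pointer has reached the marker
- tin: bystander: a round tin, 68 mm across, 60 mm high, beyond the plate between its far corners; origin centre of underside
- cup_a: bystander: an open white cup, 72 mm across, 75 mm high, beyond the scale's left end; origin centre of underside
- cup_b: bystander: a second such cup to the right of the scale; origin centre of underside
- tea_box: bystander: a carton of tea, 70 x 130 x 60 mm high, to the left of the scale; origin centre of underside
- jar: bystander: an amber jar, 64 mm across, 90 mm high, beyond the scale's right end; origin centre of underside
- spoon: bystander: a 170 mm steel spoon lying crosswise beyond the tin; origin under the middle of its length

How it is judged (in metres and radians):
On the way, in this order (a step that is already met when the one before it is completed fails the run):
1. left corner pressed by the fingers: left pointer at its marker (within 5 mm), right pointer near zero (not more than 7 mm below), for half a second (z of pointer_left in the frame of marker_left between -0.005 and 0.005 m and contact force between the fingers and plate above 1 N and z of pointer_right in the frame of zero_right above -0.007 m), for 0.5 s.
2. left corner let go: both pointers back at zero (within 3 mm), plate not touched (z of pointer_left in the frame of zero_left between -0.003 and 0.003 m and z of pointer_right in the frame of zero_right between -0.003 and 0.003 m and contact force between the fingers and plate below 0.3 N), for 0.2 s.
3. right corner pressed by the fingers: right pointer at its marker (within 5 mm), left pointer near zero (not more than 7 mm below), for half a second (z of pointer_right in the frame of marker_right between -0.005 and 0.005 m and contact force between the fingers and plate above 1 N and z of pointer_left in the frame of zero_left above -0.007 m), for 0.5 s.
At the end, for the whole second after the job is handed in: The plate is free and still with both pointers within 3 mm of their zero lines, the marker slides within 4 mm and the bystanders within 25 mm of where they began (all of step 2 and angular speed of plate below 0.1 rad/s and distance of each of marker_left, marker_right from where it was at the start of the episode below 0.004 m and distance of each of tin, cup_a, cup_b, tea_box, jar, spoon from where it was at the start of the episode below 0.025 m); the robot touches nothing.
It fails at once if a pointer is driven well past its marker (more than 10 mm below it) (z of pointer_left in the frame of marker_left below -0.01 m or z of pointer_right in the frame of marker_right below -0.01 m).
It fails at once if the plate is lifted (a pointer more than 12 mm above its zero line) (z of pointer_left in the frame of zero_left above 0.012 m or z of pointer_right in the frame of zero_right above 0.012 m).
It fails at once if a marker slide is shifted (more than 4 mm) (distance of any of marker_left, marker_right from where it was at the start of the episode above 0.004 m).
It fails at once if something standing around the scale is lifted, knocked over or pushed away (moved more than 25 mm) (distance of any of tin, cup_a, cup_b, tea_box, jar, spoon from where it was at the start of the episode above 0.025 m).
It also fails if it takes over 59 s, if anything falls off the work surface, if the arm or the gripper's body presses on something with over 40 N, if the wrist force passes 120 N, or if a joint passes its speed limit or range.

## Working session

There is one attempt and no reset: what is moved stays moved. The work goes in short steps, Python scripts to look and compute and a tool call to move; the robot and the scene stay as the last step left them, time stands still between calls to the robot, and variables do not carry over. Pictures are saved under pics/ and viewed, and the job is handed in when it is done.

Besides the shell and the picture viewer there is one more tool, called after ">>>" by a JSON object that holds its "api" and its "payload". carry_out: Moves the arm, as the interface text tells. Its arguments: {"type":"object","properties":{"increments":{"type":"string"},"force":{"type":"number"}},"required":["increments"]}

```bash
mkdir -p pics; ls; python3 - <<'E'
from cell import *
import cv2
o=get_obs()
for k in o: print(k,o[k])
for n in("side","top"):
    r=read_camera(n); cv2.imwrite(f"pics/{n}0.png",r["img"]); print(n,r["fx"],r["fy"],r["cx"],r["cy"],r["world_from_camera"])
E
```

```text
pics
time_s 0.0
qpos [75.69624998 18.43995694 -4.01380682 83.17469889  1.29430319 78.53960593
 -3.25970293]
joint_velocities [-0.06289192  0.02149773 -0.07297548  0.04282787  0.02392745 -0.10272618
  0.0857131 ]
effort [ 9.25970890e-04 -4.91285849e+01 -4.03146856e-01 -3.12523556e+01
 -6.40292885e-02  4.37426870e-02  1.65963920e-04]
tool_pos [ 0.16929121 -0.62713944  0.29115274]
tool_rot [-1.79890933e+02  5.53617552e-03  1.51120218e+01]
force [ 0.05281148  0.54180746 -0.62172795]
wrist_torque [ 0.03169195 -0.00263667  0.000774  ]
grip_width 0.0867067681045279
side 487.21220455832537 487.21220455832537 310.3435377233436 228.70404011842703 [[-0.99024596 -0.10907922  0.0866871   0.48569084]
 [-0.13927134  0.75682188 -0.6386111   0.79101892]
 [ 0.00405251 -0.6444551  -0.76463142  0.979366  ]
 [ 0.          0.          0.          1.        ]]
top 464.4249621266706 464.4249621266706 314.99106563713633 230.82972333354795 [[-0.02260099 -0.99721389  0.0710891   0.55145261]
 [-0.99954895  0.0211328  -0.02133763  0.05599696]
 [ 0.01977587 -0.07153928 -0.99724172  1.02007851]
 [ 0.          0.          0.          1.        ]]
```

View pics/side0.png

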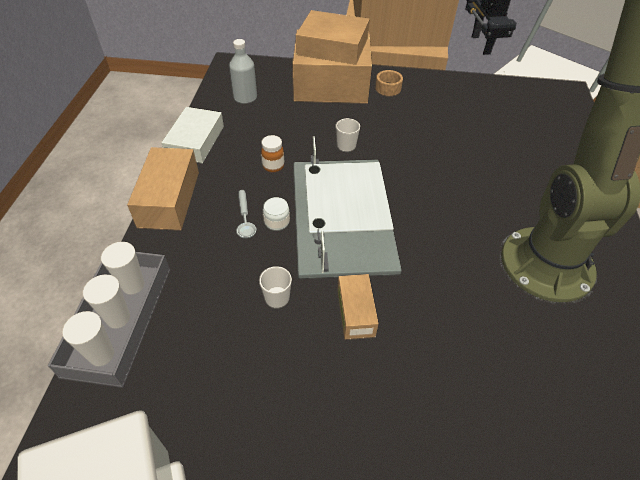

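View pics/top0.png

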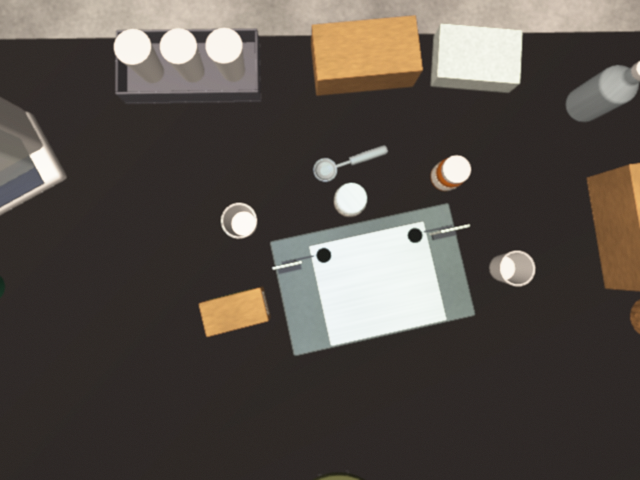

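```bash
cat > h.py <<'E'
from cell import *
import cv2, numpy as np
def ray(r,u,v):
    M=r["world_from_camera"]; d=M[:3,:3]@np.array([(u-r["cx"])/r["fx"],(v-r["cy"])/r["fy"],1]); return M[:3,3],d
def atz(r,u,v,z):
    o,d=ray(r,u,v); return o+d*(z-o[2])/d[2]
def proj(r,p):
    M=r["world_from_camera"]; c=M[:3,:3].T@(np.asarray(p)-M[:3,3]); return np.array([r["fx"]*c[0]/c[2]+r["cx"],r["fy"]*c[1]/c[2]+r["cy"]])
def crop(r,name,l,t,rr,b,s):
    cv2.imwrite("pics/"+name,cv2.resize(r["img"][t:b,l:rr],None,fx=s,fy=s,interpolation=cv2.INTER_CUBIC))
def cen(m):
    ys,xs=np.nonzero(m); return xs.mean(),ys.mean()
E
python3 - <<'E'
from h import *
R={n:read_camera(n) for n in("side","top")}
s,t=R["side"],R["top"]
a=s["img"][215:275,290:350]; b=s["img"][125:185,290:350]
cv2.imwrite("pics/s1.png",cv2.resize(np.hstack([a,b]),None,fx=6.5,fy=6.5,interpolation=cv2.INTER_CUBIC))
a=t["img"][235:285,265:345]; b=t["img"][210:260,395:475]
cv2.imwrite("pics/t1.png",cv2.resize(np.hstack([a,b]),None,fx=5,fy=5,interpolation=cv2.INTER_CUBIC))
for n in R:
  for k in ["pad_left","pad_right","pointer_left","pointer_right","marker_left","marker_right","zero_left","scale","plate","tin","cup_a","jar","tea_box"]:
    for d in masks_of(k,R[n])[:3]:
        print(n,k,round(d["confidence"],2),np.round(d["bbox"],1),np.round(cen(d["pixels"]),1),d["pixels"].sum())
E
```

```text
side pad_left 0.89 [303.9 161.8 394.4 241. ] [346.3 198.1] 5582
side pad_left 0.22 [292.  135.1 400.5 279.9] [342.9 219.3] 11062
side pad_right 0.98 [301.6 159.1 393.2 242.9] [346.3 197.9] 5517
side pointer_left 0.61 [304.9 159.8 390.4 243.1] [346.4 197.8] 5544
side pointer_right 0.71 [302.2 159.3 396.2 240.3] [346.1 198.2] 5592
side marker_right 0.7 [339.6 277.1 374.1 339.3] [356.9 306.3] 2156
side marker_right 0.5 [302.8 161.1 394.  241.8] [346.2 198.6] 5715
side zero_left 0.75 [289.7 137.5 402.4 278.5] [342.9 219.1] 11251
side scale 0.69 [236.6 188.2 256.4 240.7] [245.  218.9] 473
side scale 0.68 [292.1 140.6 405.4 281.6] [342.9 219.3] 10979
side plate 0.6 [305.4 161.5 394.9 239.2] [346.1 198.1] 5601
side tin 0.79 [265.  197.9 290.1 231.9] [276.1 213.6] 715
side cup_a 0.64 [260.5 268.2 292.6 305.2] [276.1 285.7] 1086
side cup_a 0.28 [293.1 147.2 402.9 281.4] [343.1 219.5] 11093
side tea_box 0.83 [338.1 277.8 377.1 341.2] [357.  306.3] 2051
top pad_left 0.8 [309.8 220.9 445.2 345.2] [376.6 282.6] 12027
top pad_right 0.6 [299.9 222.9 448.6 343.6] [376.5 282.3] 12179
top pointer_left 0.83 [310.6 220.9 442.7 346.9] [376.7 282.5] 11765
top pointer_left 0.32 [198.2 286.2 269.5 337.5] [234.1 310.6] 2300
top pointer_right 0.8 [299.  220.8 443.9 343.7] [376.3 282.6] 11978
top pointer_right 0.37 [221.1 200.6 258.  240.5] [238.3 220.2] 985
top zero_left 0.83 [268.5 202.2 474.6 352.8] [370.6 278.2] 21622
top zero_left 0.46 [282.4 259.  294.9 262.7] [287.4 261.2] 31
top scale 0.58 [267.6 205.6 471.2 352.8] [370.8 278.4] 21255
top plate 0.69 [312.  220.6 446.5 345. ] [376.8 282.3] 11922
top tin 0.7 [336.1 187.6 363.1 213.1] [349.3 198.9] 864
top cup_a 0.67 [488.2 250.4 537.8 282.9] [512.2 267.7] 1271
top cup_a 0.55 [219.2 201.6 260.3 239.6] [238.3 220. ] 970
top jar 0.58 [432.6 155.1 470.  192.9] [449.3 172.6] 1020
top tea_box 0.95 [198.9 289.4 268.6 334.6] [233.3 310.7] 2305
```

View pics/s1.png

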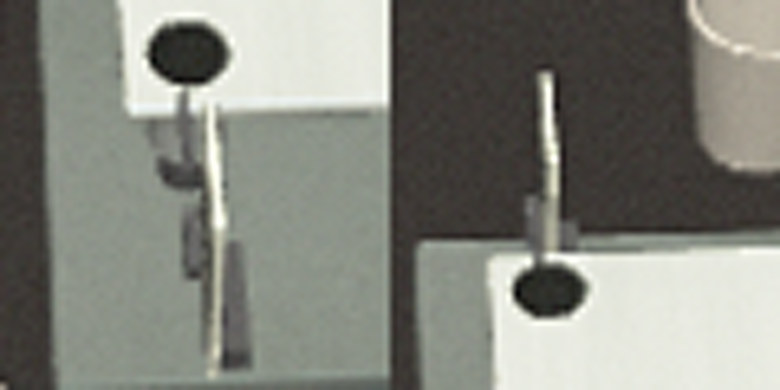

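View pics/t1.png

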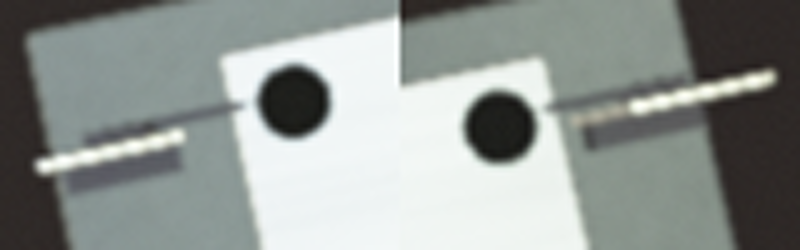

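```bash
python3 - <<'E'
from h import *
from scipy.optimize import least_squares
R={n:read_camera(n) for n in("side","top")}
obs=[]
for n,boxes in {"side":[("L",305,212,333,236),("R",304,160,325,180)],"top":[("L",310,242,338,270),("R",402,222,428,250)]}.items():
    for k,l,t,r,b in boxes:
        g=R[n]["img"][t:b,l:r].astype(float).max(2)
        m=(g<70).astype(np.uint8)
        nn,lab,st,c=cv2.connectedComponentsWithStats(m)
        i=1+np.argmax(st[1:,4]); print(n,k,c[i]+[l,t],st[i]); obs.append((n,k,c[i]+[l,t]))
# top view: pad px at left in image? top camera x axis -> world -y ; so L pixel in image-left is +y=left
def W(p,l):
    x,y,a=p; c,s=np.cos(a),np.sin(a); return np.array([x+c*l[0]-s*l[1],y+s*l[0]+c*l[1],l[2]])
P={"L":(.07,.095,.085),"R":(.07,-.095,.085)}
f=lambda p:np.concatenate([proj(R[n],W(p,P[k]))-c for n,k,c in obs])
s=least_squares(f,[.6,0,0]); print(s.x,s.fun.round(2)); np.save("pose.npy",s.x)
ims=[]
for k,sg in(("L",1),("R",-1)):
    print(k,W(s.x,P[k]), "pointer",[proj(R["side"],W(s.x,(.07,sg*.151,.082-d))).round(1) for d in(0,.014,.024,.034)])
E
```

```text
side L [318.34146341 223.01219512] [ 8  7 12  9 82]
side R [313.74193548 169.25806452] [ 5  6 11  8 62]
top L [323.3037037  254.91851852] [  7   7  13  13 135]
top R [414.51145038 235.        ] [  7   7  13  13 131]
[ 0.51916081 -0.08526441  0.19253782] [ 0.4  -0.6   0.47 -0.43 -0.51 -0.25 -0.19 -0.33]
L [0.56968905 0.02137469 0.085     ] pointer [array([320.2, 241.2]), array([320.1, 244.9]), array([320. , 247.4]), array([320., 250.])]
R [ 0.60604563 -0.16511445  0.085     ] pointer [array([313. , 155.7]), array([313. , 159.5]), array([313. , 162.2]), array([312.9, 164.9])]
```

```bash
python3 - <<'E'
from h import *
A={}
for n in("side","top"):
    acc=0
    for i in range(16):
        r=read_camera(n); acc=acc+r["img"].astype(np.float64)
    np.save(n+"_avg.npy",acc/16)
    A[n]=acc/16
    np.save(n+"_cal.npy",np.array([r["fx"],r["fy"],r["cx"],r["cy"]])); np.save(n+"_M.npy",r["world_from_camera"])
s,t=A["side"],A["top"]
def up(a,f): return cv2.resize(np.clip(a,0,255).astype(np.uint8),None,fx=f,fy=f,interpolation=cv2.INTER_NEAREST)
cv2.imwrite("pics/s2.png",up(np.hstack([s[225:275,300:350],s[132:182,295:345]]),8))
cv2.imwrite("pics/t2.png",up(np.vstack([t[245:280,265:330],t[217:252,410:475]]),8))
print(get_obs()["time_s"])
E
```

```text
3.2
```

View pics/s2.png

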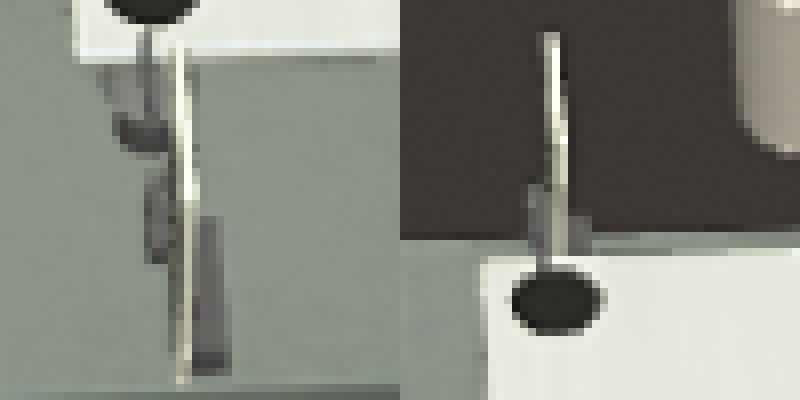

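View pics/t2.png

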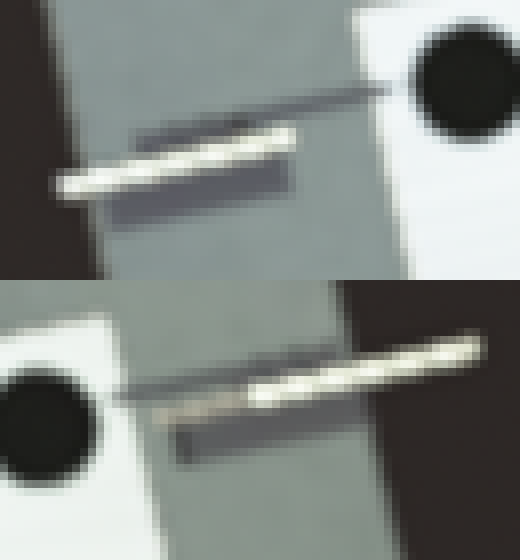

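```bash
cat >> h.py <<'E'
def cal(n):
    f=np.load(n+"_cal.npy"); return dict(fx=f[0],fy=f[1],cx=f[2],cy=f[3],world_from_camera=np.load(n+"_M.npy"),img=np.load(n+"_avg.npy"))
pose=np.load("pose.npy")
def W(l,p=pose):
    x,y,a=p; c,s=np.cos(a),np.sin(a); return np.array([x+c*l[0]-s*l[1],y+s*l[0]+c*l[1],l[2]])
OFF={"side":np.array([-.44,.52]),"top":np.array([.35,.3])}
def pj(n,l,C={}):
    if n not in C: C[n]=cal(n)
    return proj(C[n],W(l))+OFF[n]
E
python3 - <<'E'
from h import *
np.set_printoptions(linewidth=200)
s,t=cal("side")["img"].mean(2),cal("top")["img"].mean(2)
print("side L rows 236-262 cols 314-328");print(np.vstack([np.r_[0,314:328],np.c_[np.arange(236,262),s[236:262,314:328]]]).astype(int))
print("side R");print(np.vstack([np.r_[0,306:322],np.c_[np.arange(134,168),s[134:168,306:322]]]).astype(int))
print("top L");print(np.vstack([np.r_[0,278:316],np.c_[np.arange(254,268),t[254:268,278:316]]]).astype(int))
print("top R");print(np.vstack([np.r_[0,424:460],np.c_[np.arange(222,240),t[222:240,424:460]]]).astype(int))
for n in("side","top"):
  for k,g in(("L",1),("R",-1)):
    print(n,k,"ptr",pj(n,(.07,g*.151,.082)))
    for d in(.014,.02,.026,.034):
        print(d,*[pj(n,(.07,g*y,.082-d+z)).round(1) for y in(.153,.179) for z in(.005,-.005)])
E
```

```text
side L rows 236-262 cols 314-328
[[  0 314 315 316 317 318 319 320 321 322 323 324 325 326 327]
 [236 120 128 133 128  97 112 126 130 245 171 117 140 141 141]
 [237 120 129 133 131  87 112 129 142 246 213 127 142 142 142]
 [238 131 131 134 133  83 105 129 144 247 217 134 142 142 142]
 [239 100  94 125 136  95  93 132 143 246 216 135 141 142 142]
 [240  90  62  81  89  94  96  85 132 233 242 135 141 142 143]
 [241  90  59  66  70  80  74  64 108 220 245 135 141 141 142]
 [242 131  57  65  68  70  67  65  93 197 246 136 141 141 142]
 [243 142 109  77  65  66  65  62  81 179 247 109 140 141 142]
 [244 143 141 135 117 116 106 130  87 156 247 141 139 142 142]
 [245 142 142 143 142 141 138 131  70 143 246 128 138 141 141]
 [246 141 142 142 140 127 127 114  80 137 251 164 137 140 140]
 [247 141 140 142 141 122 115  93  70 136 250 184 136 141 141]
 [248 141 142 144 140 105 102  95  72 149 251 217 136 141 142]
 [249 142 142 142 139  90 103 116  69 148 249 217 136 142 143]
 [250 140 142 142 136  83 101 105  84 117 202 177 140 143 143]
 [251 140 142 142 136  73 100 101  89 109 183 164 142 144 1
[... 8835 characters left out ...]
156.3]
0.026 [312.5 161.5] [312.5 164.1] [312.  155.3] [311.9 157.9]
0.034 [312.5 163.6] [312.4 166.3] [311.9 157.4] [311.9 160.1]
top L ptr [295.95424247 260.93316236]
0.014 [295.1 261.2] [295.2 261.2] [282.6 263.9] [282.8 263.9]
0.02 [295.2 261.2] [295.3 261.2] [282.7 263.9] [283.  263.9]
0.026 [295.2 261.2] [295.3 261.3] [282.9 263.9] [283.1 263.9]
0.034 [295.3 261.2] [295.4 261.3] [283.1 263.9] [283.3 263.9]
top R ptr [440.98033975 229.23893845]
0.014 [440.7 229.4] [439.3 229.7] [452.9 226.7] [451.4 227.1]
0.02 [439.8 229.6] [438.4 229.9] [452.  226.9] [450.5 227.3]
0.026 [439.  229.8] [437.6 230.2] [451.1 227.2] [449.6 227.5]
0.034 [437.9 230.1] [436.6 230.4] [449.9 227.5] [448.4 227.8]
```

```bash
cat >> h.py <<'E'
def plan(target,yaw_t,n,g=0,slack=1.0):
    o=get_obs(); p=np.array(o["tool_pos"]); y0=o["tool_rot"][2]; d=(np.array(target)-p)/n*slack; dy=(yaw_t-y0)/n
    rows=[]
    for k in range(n):
        a=np.radians(y0+dy*k); c,s=np.cos(a),np.sin(a)
        rows.append("%g %.3f %.3f %.3f 0 0 %.1f"%(g,c*d[0]+s*d[1],s*d[0]-c*d[1],-d[2],-dy))
    print(p.round(4),o["tool_rot"],o["time_s"]); print("; ".join(rows))
E
python3 -c "
from h import *
plan([.57,.021,.25],101,16)"
```

```text
[ 0.1695 -0.6275  0.2923] [1.79995990e+02 2.46011501e-03 1.51151959e+01] 3.2
0 0.035 -0.033 0.003 0 0 -5.4; 0 0.038 -0.029 0.003 0 0 -5.4; 0 0.040 -0.026 0.003 0 0 -5.4; 0 0.042 -0.022 0.003 0 0 -5.4; 0 0.044 -0.018 0.003 0 0 -5.4; 0 0.046 -0.013 0.003 0 0 -5.4; 0 0.047 -0.009 0.003 0 0 -5.4; 0 0.047 -0.005 0.003 0 0 -5.4; 0 0.048 -0.000 0.003 0 0 -5.4; 0 0.047 0.004 0.003 0 0 -5.4; 0 0.047 0.009 0.003 0 0 -5.4; 0 0.046 0.013 0.003 0 0 -5.4; 0 0.044 0.017 0.003 0 0 -5.4; 0 0.043 0.021 0.003 0 0 -5.4; 0 0.040 0.025 0.003 0 0 -5.4; 0 0.038 0.029 0.003 0 0 -5.4
```

>>> {"api": "carry_out", "payload": {"increments": "0 0.035 -0.033 0.003 0 0 -5.4; 0 0.038 -0.029 0.003 0 0 -5.4; 0 0.040 -0.026 0.003 0 0 -5.4; 0 0.042 -0.022 0.003 0 0 -5.4; 0 0.044 -0.018 0.003 0 0 -5.4; 0 0.046 -0.013 0.003 0 0 -5.4; 0 0.047 -0.009 0.003 0 0 -5.4; 0 0.047 -0.005 0.003 0 0 -5.4; 0 0.048 0 0.003 0 0 -5.4; 0 0.047 0.004 0.003 0 0 -5.4; 0 0.047 0.009 0.003 0 0 -5.4; 0 0.046 0.013 0.003 0 0 -5.4; 0 0.044 0.017 0.003 0 0 -5.4; 0 0.043 0.021 0.003 0 0 -5.4; 0 0.040 0.025 0.003 0 0 -5.4; 0 0.038 0.029 0.003 0 0 -5.4", "force": 20}}

```text
time_s: 5.2
tool_pos: [0.5636, 0.0466, 0.2436]
tool_rot: [179.7, 0.7, 103.8]
force: [0.8, -1.2, 0.4]
grip_width: 0.0006
```

```bash
python3 -c "
from h import *
print(get_obs()['grip_width'],get_obs()['force'])
plan([.57,.021,.18],101,4)"
```

```text
0.0005567159357993613 [ 0.7862885  -1.22191597  0.37793937]
[0.5636 0.0466 0.2436] [179.71279524   0.73903529 103.77377132] 5.2
0 -0.007 0.000 0.016 0 0 0.7; 0 -0.007 0.000 0.016 0 0 0.7; 0 -0.007 0.000 0.016 0 0 0.7; 0 -0.007 0.000 0.016 0 0 0.7
```

>>> {"api": "carry_out", "payload": {"increments": "0 -0.007 0 0.018 0 0 0.7; 0 -0.007 0 0.018 0 0 0.7; 0 -0.006 0 0.018 0 0 0.7; 0 -0.006 0 0.015 0 0 0.6; 0 0 0 0 0 0 0"}}

```text
time_s: 5.82
tool_pos: [0.57, 0.02, 0.1703]
tool_rot: [179.7, 0.6, 101.0]
force: [-0.1, 0.1, 0.0]
grip_width: 0.0002
```

```bash
cat >> h.py <<'E'
def avg(n,k=6):
    a=0
    for i in range(k): a=a+read_camera(n)["img"].astype(float)
    return a/k
E
python3 -c "
from h import *
plan([.57,.021,.155],101,2)
r=read_camera('side');t=read_camera('top')
a=r['img'][130:280,230:400];b=t['img'][200:350,260:430]
cv2.imwrite('pics/a1.png',cv2.resize(np.hstack([a,b]),None,fx=2.3,fy=2.3,interpolation=cv2.INTER_CUBIC))
print(get_obs()['force'])"
```

```text
[0.57   0.02   0.1703] [179.73896016   0.64823446 100.99806283] 5.825
0 0.001 0.000 0.008 0 0 -0.0; 0 0.001 0.000 0.008 0 0 -0.0
[ 0.37890424 -0.03299658  1.01473593]
```

View pics/a1.png

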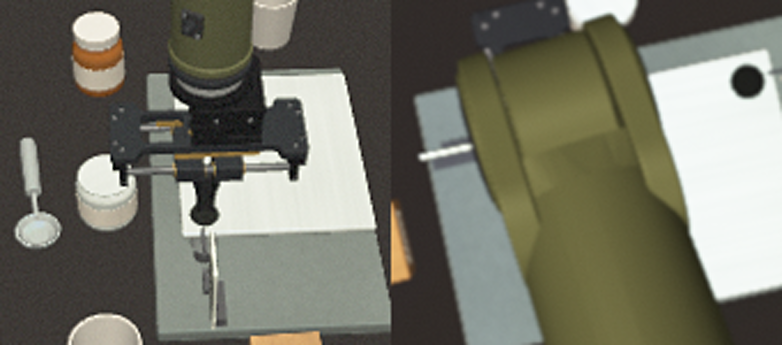

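>>> {"api": "carry_out", "payload": {"increments": "0 0 0 0.008 0 0 0; 0 0 0 0.008 0 0 0; 0 0 0 0.004 0 0 0; 0 0 0 0.004 0 0 0; 0 0 0 0 0 0 0"}}

```text
time_s: 6.55
tool_pos: [0.5722, 0.0219, 0.1486]
tool_rot: [179.4, 0.7, 101.2]
force: [-1.3, -1.2, 2.3]
grip_width: 0.0003
```

```bash
cat >> h.py <<'E'
def look(fn,box,k=8,f=8):
    a=avg("side",k); o=get_obs(); print(np.round(o["tool_pos"],4),np.round(o["force"],2),o["time_s"])
    ref=np.load("side_avg.npy"); l,t,r,b=box; np.save("last.npy",a)
    cv2.imwrite("pics/"+fn,cv2.resize(np.hstack([ref[t:b,l:r],a[t:b,l:r]]).clip(0,255).astype(np.uint8),None,fx=f,fy=f,interpolation=cv2.INTER_NEAREST))
E
python3 -c "
from h import *
look('b1.png',(300,222,350,272))"
```

```text
[0.5723 0.0218 0.1488] [-0.83 -0.51  2.2 ] 6.95
```

View pics/b1.png

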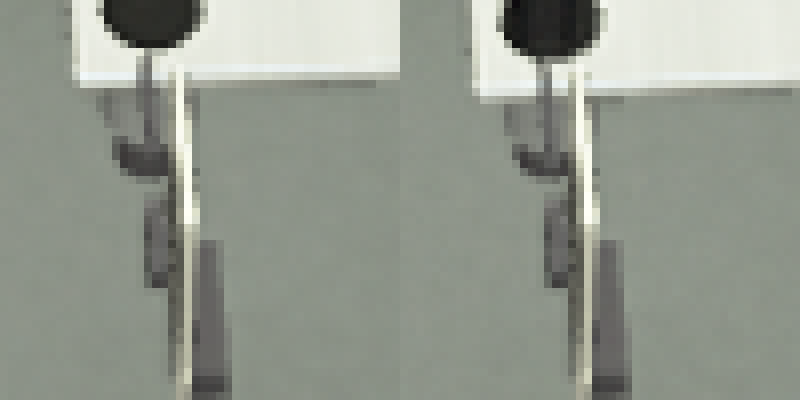

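>>> {"api": "carry_out", "payload": {"increments": "0 0 0 0.003 0 0 0; 0 0 0 0.003 0 0 0; 0 0 0 0.003 0 0 0; 0 0 0 0 0 0 0"}}

```text
time_s: 7.45
tool_pos: [0.5726, 0.0217, 0.14]
tool_rot: [179.4, 0.8, 101.1]
force: [-1.1, -0.3, 5.8]
grip_width: 0.0004
```

```bash
python3 -c "
from h import *
look('b2.png',(300,222,350,272))
a=np.load('last.npy').mean(2)
print(np.vstack([np.r_[0,314:328],np.c_[np.arange(230,262),a[230:262,314:328]]]).astype(int))
"
```

```text
[0.5726 0.0217 0.1402] [-3.03 -0.3   5.96] 7.85
[[  0 314 315 316 317 318 319 320 321 322 323 324 325 326 327]
 [230 111  20  34  39  41  39  75 190 247 181 232 233 231 230]
 [231 230 216 172  72  76  79 119 164 245 189 233 231 231 230]
 [232 234 236 232 161 180 236 225 167 242 218 231 230 230 230]
 [233 232 234 234 164 145 243 231 156 238 223 230 230 230 231]
 [234 234 235 236 165 122 234 239 167 241 208 240 238 237 234]
 [235 233 232 225 152 111 198 205 142 243 193 193 190 183 180]
 [236 182 173 159 120 100 136 134 126 245 172 111 109 122 140]
 [237 119 123 126 115  99 118 122 141 247 215 109 117 138 142]
 [238 108 119 124 119 102 118 125 144 248 216 116 132 146 144]
 [239 109 120 122 108 102 120 126 143 247 215 114 135 145 143]
 [240 122 119 125 123 102 118 126 131 234 243 124 142 144 145]
 [241 100 109 128 127 101 114 125 106 222 245 135 142 142 144]
 [242 131  69  95 118 102 112 113  92 198 246 137 142 142 142]
 [243 143 108  80  80  92  80  74  82 180 248 110 141 142 143]
 [244 144 142 135 116 108 102 132  88 157 248 142 142 143 143]
 [245 143 144 145 140 109 100 134  70 145 24
[... 327 characters left out ...]
4 144]
 [251 141 142 143 138  75 101 103  89 110 185 165 145 146 146]
 [252 141 144 145 139  85 101  99  63  97 187 151 106 111 129]
 [253 142 144 145 140  95 106 103  87  86 185 133  95 101 126]
 [254 142 143 144 140  85 106 103  95  85 187 131  99 102 123]
 [255 143 140 144 139  82 104  96  71  84 183 128  98 103 125]
 [256 143 143 145 141  99  76  77  87  91 183 117  99 101 118]
 [257 144 144 142 139 101  64  69  93  91 185 112  98 100 118]
 [258 143 144 143 141 137 134 132  88 102 182 110  99  99 110]
 [259 144 142 143 143 143 146 139  82  98 180 109  98  99 107]
 [260 144 143 143 143 143 143 139  91  99 179 109  99 100 107]
 [261 143 143 143 142 143 143 139  89 104 185 109  99 101 105]]
```

View pics/b2.png

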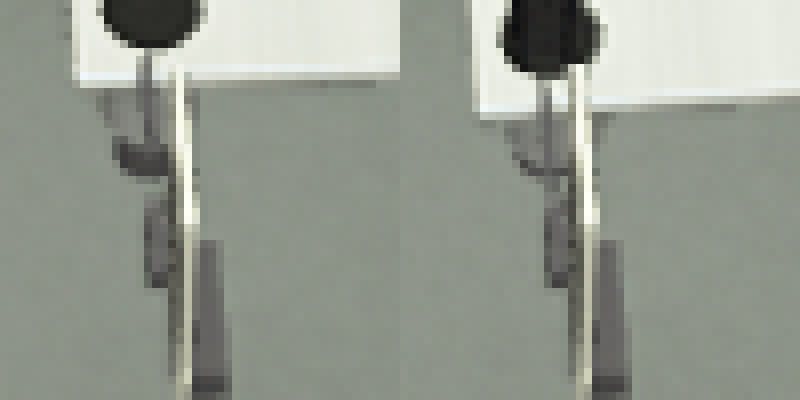

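>>> {"api": "carry_out", "payload": {"increments": "0 0 0 0.001 0 0 0; 0 0 0 0 0 0 0; 0 0 0 0 0 0 0; 0 0 0 0 0 0 0; 0 0 0 0 0 0 0; 0 0 0 0 0 0 0; 0 0 0 0 0 0 0; 0 0 0 0 0 0 0; 0 0 0 0 0 0 0"}}

```text
time_s: 8.98
tool_pos: [0.5727, 0.0219, 0.1406]
tool_rot: [179.4, 0.9, 101.1]
force: [-1.5, -0.6, 5.3]
grip_width: 0.0003
```

```bash
python3 -c "
from h import *
look('b3.png',(300,222,350,272),k=10)
a=np.load('last.npy').mean(2)
print(np.vstack([np.r_[0,314:324],np.c_[np.arange(240,260),a[240:260,314:324]]]).astype(int))
t=read_camera('top'); crop(t,'tb3.png',260,200,480,340,3)
"
```

```text
[0.5726 0.0219 0.1406] [-2.25 -0.15  5.71] 9.475
[[  0 314 315 316 317 318 319 320 321 322 323]
 [240 123 119 125 123 102 119 127 132 234 243]
 [241  99  99 129 128 100 113 125 106 221 246]
 [242 131  64  95 117 102 113 113  90 198 247]
 [243 142 109  80  76  84  80  73  80 179 249]
 [244 145 142 136 115 105 103 131  88 158 248]
 [245 144 144 146 139 108 109 134  71 144 247]
 [246 141 142 145 142 121 120 116  81 138 252]
 [247 143 143 144 142 124 117  94  70 136 251]
 [248 143 142 144 141 106 101  96  72 150 252]
 [249 144 143 143 140  92 104 117  70 149 250]
 [250 141 142 143 138  82 101 107  84 118 205]
 [251 141 143 144 138  74 101 103  89 110 184]
 [252 142 143 145 140  85 100 100  64  97 187]
 [253 143 144 145 141  95 106 104  87  86 186]
 [254 142 144 144 140  85 105 103  95  86 186]
 [255 141 143 143 140  83 103  97  70  84 184]
 [256 143 143 144 140 100  76  78  88  90 181]
 [257 144 142 143 139 101  63  68  92  90 185]
 [258 143 142 143 141 137 135 132  89 102 181]
 [259 143 144 143 142 144 145 139  81  98 181]]
```

View pics/b3.png

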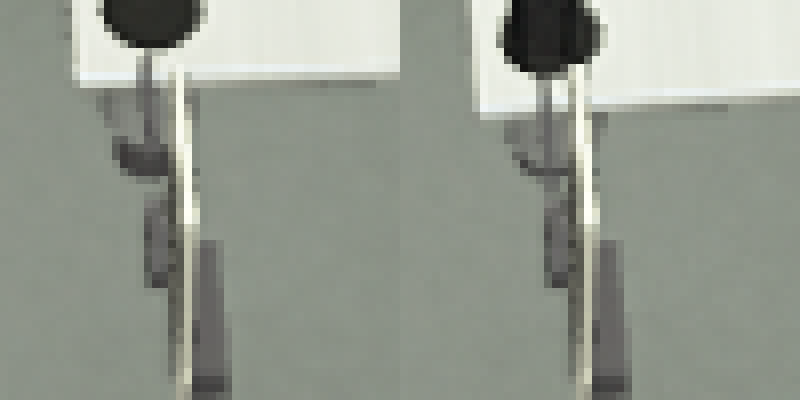

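>>> {"api": "carry_out", "payload": {"increments": "0 0 0 0.0025 0 0 0; 0 0 0 0.001 0 0 0; 0 0 0 0.0005 0 0 0; 0 0 0 0.0005 0 0 0; 0 0 0 0.0005 0 0 0; 0 0 0 0.0005 0 0 0"}}

```text
time_s: 10.28
tool_pos: [0.5728, 0.0218, 0.1368]
tool_rot: [179.5, 1.0, 101.1]
force: [-3.4, 0.0, 6.8]
grip_width: 0.0003
```

```bash
python3 -c "
from h import *
look('b4.png',(300,222,350,272),k=12)
a=np.load('last.npy').mean(2)
print(np.vstack([np.r_[0,314:324],np.c_[np.arange(240,252),a[240:252,314:324]]]).astype(int))
"
```

```text
[0.5728 0.0218 0.1367] [-2.51 -0.56  6.65] 10.875
[[  0 314 315 316 317 318 319 320 321 322 323]
 [240 103 117 123 123 100 118 125 130 234 243]
 [241 118 116 124 125 100 114 124 106 222 246]
 [242 135  84 114 125 100 113 124  90 197 247]
 [243 141 110  87  90  87  96 100  79 179 248]
 [244 143 140 135 117 103  94 135  87 158 247]
 [245 143 144 145 139 107 105 134  70 145 247]
 [246 142 143 144 139  91  85 118  80 138 251]
 [247 142 143 144 142 118 110  95  71 137 251]
 [248 142 142 145 141 106 103  96  72 150 252]
 [249 143 143 143 139  92 103 117  70 149 249]
 [250 142 142 143 137  83 101 106  84 117 204]
 [251 140 143 144 137  74 101 102  89 110 184]]
```

View pics/b4.png

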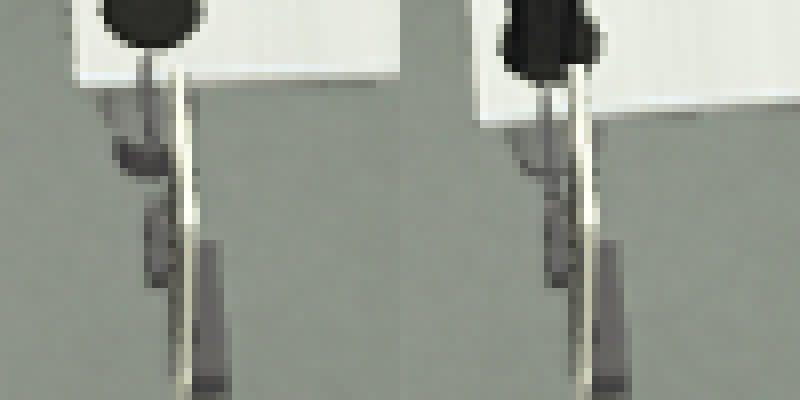

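>>> {"api": "carry_out", "payload": {"increments": "0 0 0 -0.003 0 0 0; 0 0 0 -0.004 0 0 0; 0 0 0 -0.006 0 0 0; 0 0 0 -0.01 0 0 0; 0 0 0 -0.015 0 0 0; 0 0 0 -0.015 0 0 0; 0 0 0 -0.015 0 0 0; 0 0 0 0 0 0 0; 0 0 0 0 0 0 0"}}

```text
time_s: 12.0
tool_pos: [0.5722, 0.0232, 0.209]
tool_rot: [179.4, 0.9, 101.2]
force: [-0.8, 0.0, -0.4]
grip_width: 0.0005
```

```bash
python3 -c "
from h import *
look('c1.png',(295,135,345,185),k=4)
a=np.load('last.npy');r=np.load('side_avg.npy')
cv2.imwrite('pics/c2.png',cv2.resize(np.hstack([r[222:272,300:350],a[222:272,300:350]]).astype(np.uint8),None,fx=8,fy=8,interpolation=0))
print(np.abs(a-r)[224:262,306:345].mean())
plan([.606,-.165,.195],101,6)
"
```

```text
[0.5721 0.0233 0.2086] [ 0.09  0.22 -0.11] 12.2
1.1459317363922628
[0.5721 0.0233 0.2086] [179.41212504   0.91189189 101.16336165] 12.2
0 -0.032 -0.001 0.002 0 0 0.0; 0 -0.032 -0.001 0.002 0 0 0.0; 0 -0.032 -0.001 0.002 0 0 0.0; 0 -0.032 -0.000 0.002 0 0 0.0; 0 -0.032 -0.000 0.002 0 0 0.0; 0 -0.032 -0.000 0.002 0 0 0.0
```

View pics/c2.png

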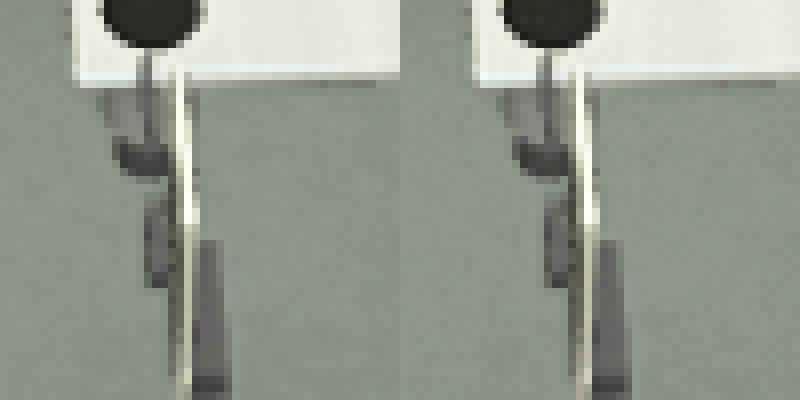

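>>> {"api": "carry_out", "payload": {"increments": "0 -0.032 0 0.002 0 0 0; 0 -0.033 -0.001 0.002 0 0 0; 0 -0.033 -0.001 0.002 0 0 0; 0 -0.033 0 0.002 0 0 0; 0 -0.032 0 0.002 0 0 0; 0 -0.03 0 0.002 0 0 0; 0 0 0 0 0 0 0"}}

```text
time_s: 13.08
tool_pos: [0.6075, -0.1713, 0.1952]
tool_rot: [179.7, 0.7, 101.3]
force: [-0.3, 0.2, 0.4]
grip_width: 0.0001
```

```bash
python3 -c "
from h import *
plan([.606,-.165,.172],101,3)
"
```

```text
[ 0.6075 -0.1713  0.1952] [179.69748179   0.73110467 101.31070413] 13.075
0 0.002 -0.000 0.008 0 0 0.1; 0 0.002 -0.000 0.008 0 0 0.1; 0 0.002 -0.000 0.008 0 0 0.1
```

>>> {"api": "carry_out", "payload": {"increments": "0 0.003 0 0.008 0 0 0; 0 0.002 0 0.008 0 0 0; 0 0.002 0 0.008 0 0 0; 0 0 0 0 0 0 0"}}

```text
time_s: 13.58
tool_pos: [0.6055, -0.1591, 0.1684]
tool_rot: [179.8, 0.5, 101.6]
force: [0.3, 0.9, -0.7]
grip_width: 0.0004
```

```bash
python3 -c "
from h import *
plan([.606,-.165,.155],101,2)
r=read_camera('side');t=read_camera('top')
a=r['img'][90:240,230:400];b=t['img'][180:330,350:520]
cv2.imwrite('pics/d1.png',cv2.resize(np.hstack([a,b]),None,fx=2.3,fy=2.3,interpolation=cv2.INTER_CUBIC))
"
```

```text
[ 0.6055 -0.1591  0.1684] [179.78680557   0.54779303 101.64055777] 13.575
0 -0.003 -0.000 0.007 0 0 0.3; 0 -0.003 -0.000 0.007 0 0 0.3
```

View pics/d1.png

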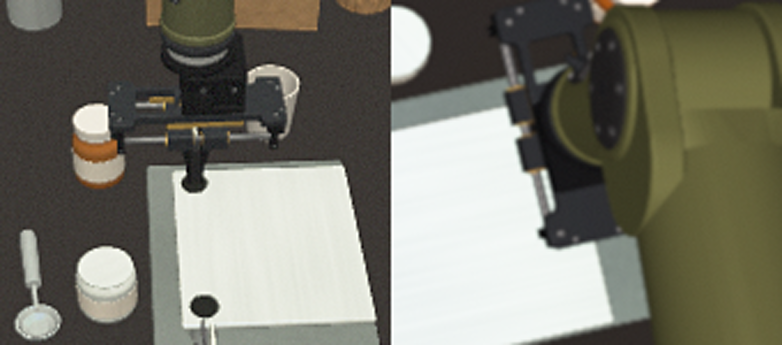

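>>> {"api": "carry_out", "payload": {"increments": "0 -0.005 0 0.003 0 0 0; 0 0 0 0.003 0 0 0; 0 0 0 0 0 0 0"}}

```text
time_s: 14.05
tool_pos: [0.6077, -0.1655, 0.1638]
tool_rot: [179.6, 0.7, 101.6]
force: [-0.4, -0.8, 0.4]
grip_width: 0.0004
```

```bash
python3 -c "
from h import *
plan([.606,-.165,.155],101,2)"
```

```text
[ 0.6077 -0.1655  0.1638] [179.63778506   0.65650747 101.56443262] 14.05
0 0.000 -0.001 0.004 0 0 0.3; 0 0.000 -0.001 0.004 0 0 0.3
```

>>> {"api": "carry_out", "payload": {"increments": "0 0 0 0.005 0 0 0; 0 0 0 0.005 0 0 0; 0 0 0 0.005 0 0 0; 0 0 0 0.005 0 0 0; 0 0 0 0.003 0 0 0; 0 0 0 0 0 0 0"}}

```text
time_s: 14.8
tool_pos: [0.6084, -0.166, 0.1411]
tool_rot: [179.6, 0.7, 101.5]
force: [-2.2, -0.0, 4.6]
grip_width: 0.0001
```

```bash
python3 -c "
from h import *
look('e1.png',(290,135,340,185),k=6)"
```

```text
[ 0.6084 -0.1659  0.1413] [-2.41 -0.09  5.63] 15.1
```

View pics/e1.png

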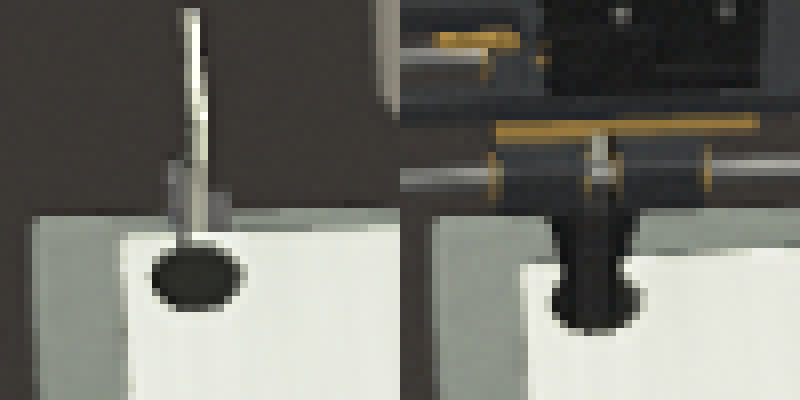

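>>> {"api": "carry_out", "payload": {"increments": "0 0 0 0.003 0 0 0; 0 0 0 0.003 0 0 0; 0 0 0 0.001 0 0 0; 0 0 0 0.0005 0 0 0; 0 0 0 0.0005 0 0 0; 0 0 0 0.0005 0 0 0"}}

```text
time_s: 15.85
tool_pos: [0.6084, -0.1658, 0.137]
tool_rot: [179.7, 0.8, 101.6]
force: [-2.9, 1.2, 7.3]
grip_width: 0.0006
```

```bash
python3 -c "
from h import *
look('e2.png',(290,135,340,185),k=14)"
```

```text
[ 0.6084 -0.1658  0.137 ] [-2.96  0.01  7.88] 16.55
```

View pics/e2.png

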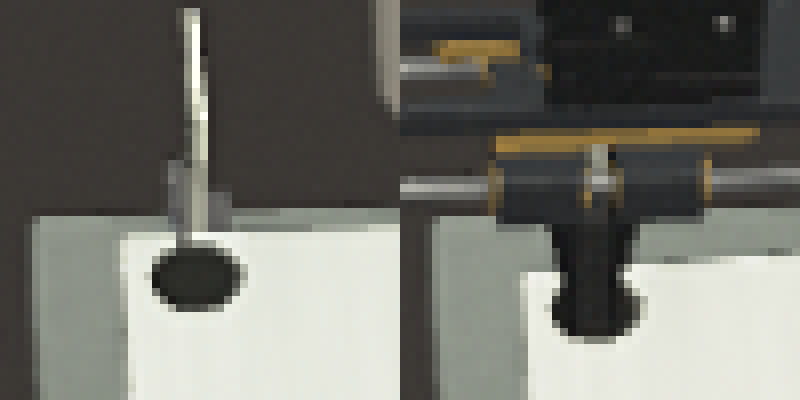

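>>> {"api": "carry_out", "payload": {"increments": "0 0 0 0.002 0 0 0; 0 0 0 0.0015 0 0 0; 0 0 0 0.001 0 0 0; 0 0 0 0.0005 0 0 0"}}

```text
time_s: 17.05
tool_pos: [0.6085, -0.1657, 0.1354]
tool_rot: [179.7, 0.9, 101.6]
force: [-2.4, 0.2, 7.0]
grip_width: 0.0004
```

```bash
python3 -c "
from h import *
look('e3.png',(290,135,340,185),k=14)
a=np.load('last.npy');r=np.load('side_avg.npy'); print(np.abs(a-r)[230:262,306:345].mean())"
```

```text
[ 0.6084 -0.1657  0.1354] [-2.3   0.65  7.16] 17.75
4.619121546855921
```

View pics/e3.png

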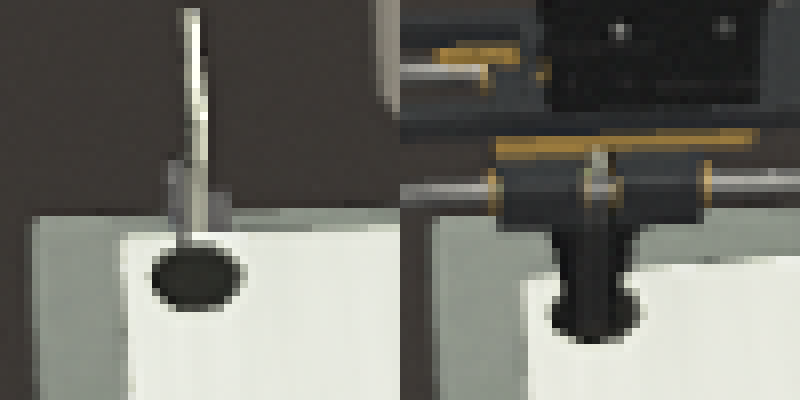

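>>> {"api": "carry_out", "payload": {"increments": "0 0 0 0.002 0 0 0; 0 0 0 0.002 0 0 0; 0 0 0 0.001 0 0 0; 0 0 0 0.0005 0 0 0"}}

```text
time_s: 18.25
tool_pos: [0.6084, -0.1656, 0.1338]
tool_rot: [179.8, 1.0, 101.6]
force: [-2.7, 0.2, 8.1]
grip_width: 0.0
```

```bash
python3 -c "
from h import *
look('e4.png',(290,135,340,185),k=14)
a=np.load('last.npy');r=np.load('side_avg.npy'); 
cv2.imwrite('pics/e5.png',cv2.resize(np.hstack([r[212:262,300:350],a[212:262,300:350]]).astype(np.uint8),None,fx=8,fy=8,interpolation=0))"
```

```text
[ 0.6084 -0.1656  0.1338] [-2.64  0.34  8.31] 18.95
```

View pics/e4.png

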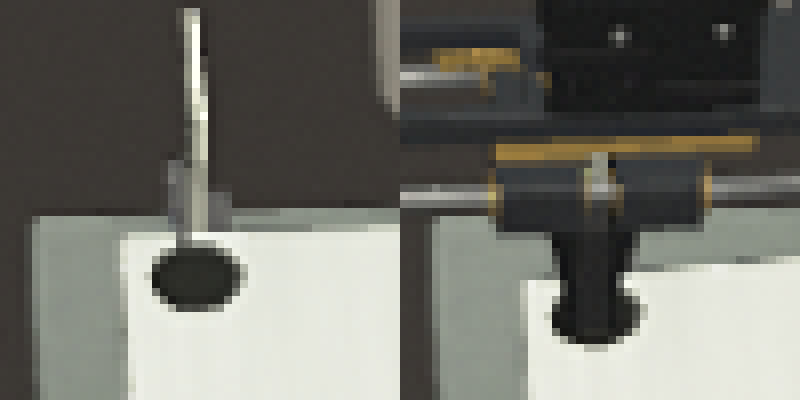

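View pics/e5.png

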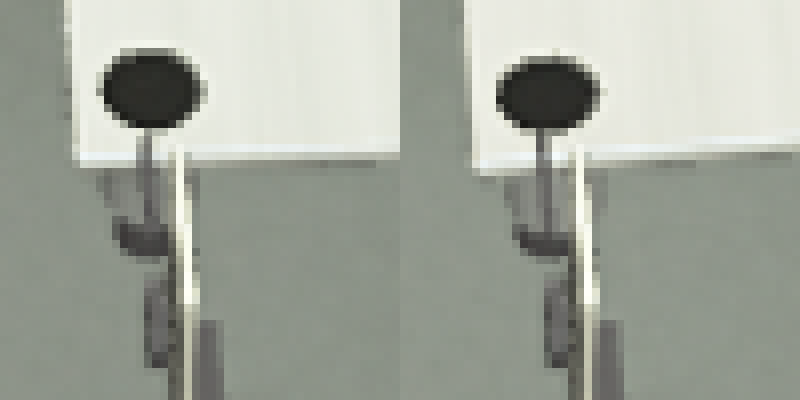

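```bash
python3 -c "
from h import *
a=np.load('last.npy').mean(2);r=np.load('side_avg.npy').mean(2)
print(r[224:240,310:314].mean(1).astype(int));print(a[224:240,310:314].mean(1).astype(int))
for nm,q in(('r',r),('a',a)):
    m=(q[212:232,305:330]<120); m=m.astype(np.uint8);n,l,s,c=cv2.connectedComponentsWithStats(m);i=1+np.argmax(s[1:,4]);print(nm,c[i],s[i])
print(r[232:236,330:350].astype(int)[:, ::4]);
for c in (335,350,365,380): print(c,r[225:240,c].astype(int),a[225:240,c].astype(int))
print(r[158:175,306:309].mean(1).astype(int));print(a[158:175,306:309].mean(1).astype(int))
"
```

```text
[180 204 231 233 232 231 231 241 206 127 122 126 131 136 141 141]
[136 153 189 231 233 231 230 235 231 192 133 133 135 139 144 145]
r [13.44086022 10.93548387] [ 8  7 12  9 93]
a [12.73913043 11.58695652] [ 7  7 13 12 92]
[[146 140 128 124 121]
 [137 137 135 135 135]
 [140 139 141 139 140]
 [141 140 143 140 139]]
335 [227 227 227 227 226 236 200 136 137 140 140 140 142 141 143] [227 227 227 227 229 231 187 125 138 144 143 144 144 146 147]
350 [229 228 228 228 231 219 170 141 138 138 137 139 139 140 141] [229 228 228 234 222 179 146 142 142 141 140 142 142 144 144]
365 [228 227 228 227 232 190 129 135 139 140 140 140 139 140 140] [228 226 237 214 158 141 142 143 142 143 143 143 142 144 143]
380 [227 227 228 232 209 160 138 137 139 139 139 137 139 140 140] [227 237 198 141 139 142 141 142 142 142 142 141 142 142 143]
[ 56  56  55  48 134 138 201 228 230 230 231 218 230 232 232 232 231]
[ 73  50  42  43  42  38 100 141 145 143 141 128 229 233 231 231 218]
```

>>> {"api": "carry_out", "payload": {"increments": "0 0 0 -0.003 0 0 0; 0 0 0 -0.004 0 0 0; 0 0 0 -0.006 0 0 0; 0 0 0 -0.01 0 0 0; 0 0 0 -0.015 0 0 0; 0 0 0 -0.02 0 0 0; 0 0 0 -0.02 0 0 0; 0 0 0 -0.02 0 0 0; 0 0 0 0 0 0 0; 0 0 0 0 0 0 0"}}

```text
time_s: 20.2
tool_pos: [0.6082, -0.1636, 0.24]
tool_rot: [179.6, 1.1, 101.6]
force: [0.3, 0.0, -0.5]
grip_width: 0.0001
```

```bash
python3 -c "
from h import *
look('f0.png',(290,135,340,185),k=4)
a=np.load('last.npy')
r=np.load('side_avg.npy');print(np.abs(a-r)[180:262,306:390].mean())
cv2.imwrite('pics/f1.png',a.astype(np.uint8))
"
```

```text
[ 0.6081 -0.1635  0.2394] [0.11 0.09 0.06] 20.4
0.6002649535423926
```

View pics/f1.png

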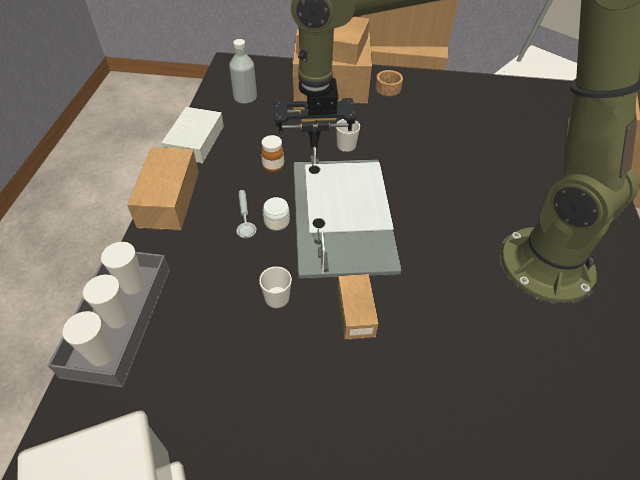

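View pics/f0.png

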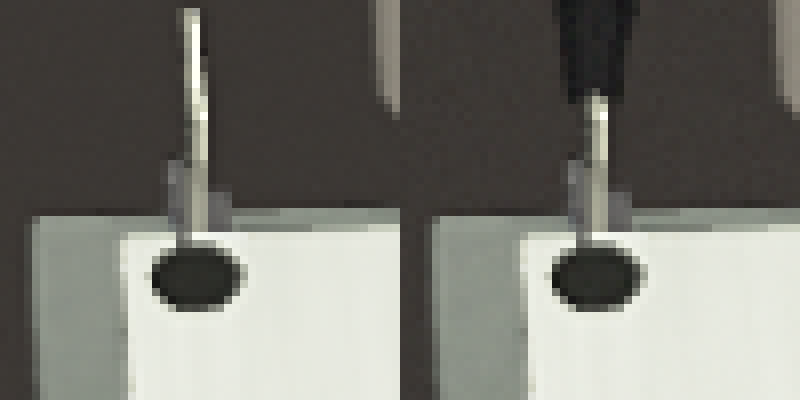

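```bash
python3 -c "
from h import *
print(get_obs()['force'],get_obs()['joint_velocities']); print(sign_off())"
```

```text
[0.10984204 0.08892461 0.06163379] [-0.01017272  0.10710649 -0.06487893 -0.04253626  0.02627333  0.05551552
  0.0351122 ]
the job is handed in; nothing more can be done
None
```

I pressed both far corners with closed fingertips, left first and then right, held each for more than half a second, and let each spring back. I then handed the job in at about 20 s. It reported no verdict.

- **Left corner:** I held the pointer at about 18 mm and then about 22 mm below zero. In the side picture its tip had come level with the marker's inner end, which I put at about 20 mm down.
- **Right corner:** The gripper hid this pointer, so I went by tool height instead. I held at about 22.5, 24.5 and 26.5 mm below zero, against a marker I estimated at 23.5–28 mm. The plate edge in the picture suggested about 2 mm less travel than the tool height did, so the exact match there is inferred, not seen.
- **Other corner while pressing right:** The left corner dipped about 3 mm, within the 7 mm allowed. I did not check how far the right corner moved while I pressed the left.
- **At the end:** The last side picture matched the starting one: plate level, both pointers and markers at their starting places, and nothing around the scale visibly moved. The measured force was near zero and the fingertips were about 85 mm clear of the pad.

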